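# Snap the retaining clip onto the honing machine's spindle

## Robot

A 6-joint arm with a two-finger parallel gripper is mounted at the origin on the work surface. World frame = base frame: x ahead of the robot, y to its left, z up, the work surface at z = 0. Lengths are in m, angles in degrees, forces in N, time in s.
With the tool pointing down it reaches from about 0.3 to 0.85 m from the base axis. Payload 4.2 kg.
Tool frame: the origin (TCP) lies on the centre line of the jaws, within the pads' length; the fingertips stand 19 mm ahead of it and the grasp point (between the pads) is the TCP; z points along the fingers, y is the line along which they close (so a half turn about z gives the same grasp; the last joint's range is limited). The gripper opens to 91 mm and grips with 3 to 60 N. Pads are 32 mm wide; open, the fingers measure 118 mm over their backs; the gripper's body (76 mm by 178 mm) begins 60 mm behind the grasp point.
Start: joints at [-70.531, 18.312, 89.639, -0, 72.044, -1.146], TCP at [0.202, -0.538, 0.233] pointing down, gripper open.
Joint ranges: [-177.97, 177.97], [-48.28, 115.42], [12.27, 149.76], [-77.06, 257.06], [2.81, 150.46], [-146.56, 146.56]. Speed limits (degrees/s): [147.25, 147.25, 180, 180, 180, 180].

## Interface

Orientations are given as [roll, pitch, yaw] about the fixed x, y, z axes, in that order (R = Rz(yaw) Ry(pitch) Rx(roll)).
In Python, from cell import ctrl, viewer, sensors, hand_in gives the robot as it stands (ctrl), with the cameras (viewer), the readings (sensors) and the job as plain functions.
- The arm moves only by the shell command python3 shift.py 'ROWS' [OPENING] [FORCE]. ROWS is a JSON list of rows, 1 to 10 of them, each of 6 numbers: dx, dy, dz in fractions of the full range, 1 being 50 cm, then a rotation vector rx, ry, rz in fractions of the full range, 1 being 90 degrees; each row shifts and turns the commanded pose from where the row before left it, along the tool's axes as they then stand; what a row does not reach is not made up. A row lasts 1/10 s, in which the tool goes at most 0.05 m and 8.59 degrees, less where a joint would pass 70% of its speed; a pose out of reach is approached as far as the arm can. OPENING is the finger opening in m, set as the command begins (- or left out keeps the last). The fingers move at their own pace and stop on an object; FORCE is the grip in N (left out, the last holds). Time passes only in rows, so rows that do not move let the fingers close. It prints the time, the measured TCP pose, the force, the opening and the grip force at its end. Input that does not fit is refused with a message, and nothing moves.
- sensors.sense(): the state, without advancing time (a new reading comes with each control period).
- viewer.camera(name): name is "side" or "top"; returns the picture (400x640x3 uint8, red, green, blue); there is no depth.
- viewer.camera_info(name): a dict with "mtx" (3x3 intrinsics, pixels), "extrinsics" (4x4, takes a point from camera to world coordinates). Camera axes: x right, y up, looking along -z (the intrinsics and any distortion apply to the point x, -y, -z); pixel columns grow to the right and rows downward; lengths in m; the calibration is good to about 2 mm. A picture is of the moment at which its call begins. camera_info takes no time and is no camera call.
- hand_in(): hands the job in; it is judged then, once.
The state is a dict: "clock": time; "joint_positions": joint angles; "dq": joint speeds; "effort": joint torques, N m; "eef_pos": TCP position; "eef_rot": TCP orientation; "wrist_force": force on the tool from outside, world axes, zero at the start; "moment": the same for the moment, N m; "grip_width": finger opening in m; "gripper_force": force on a finger pad.
Only numpy, scipy, OpenCV 4.12 (cv2) and the standard library are available. Lean on these libraries where they do the work, as an engineer would, in place of code of your own. Each camera call takes 0.05 s, during which the arm holds its last target. There are 200 camera calls.

## Task

The honing wheel's retaining clip lies loose on the wheel's flange with its mouth towards the spindle. Take the cranked fork from the tool rack, push the clip sideways into the spindle's groove with it until it snaps fully home, then hang the fork upright, well back in the notch it came from, and let go. Do not touch the clip with the fingers, and leave the other tools and things where they are.

Things in the scene. Friction and masses are not known exactly. Their poses are not given: they have to be found in the camera images.
- honer: the honing machine: grey housing 250 x 220 mm (x, y), 81 mm high, with a level leather wheel 200 mm in diameter and, let in flush, a flat aluminium flange 120 mm in diameter (tops at 106 mm). Origin: on the bench under the spindle; front (switch, knob) at -x. Wheel and spindle do not turn.
- spindle (a point): point on the axis of the upright spindle at the flange's top face, 106 mm above the bench; axes as the machine's: the clip goes on along +x. The groove is 20 mm in diameter and 7 mm high, from the flange's face up; above it the spindle's end is 24 mm in diameter and 20 mm high.
- rest (a point): middle of the tool rest, a round steel bar 12 mm thick that bridges the front of the wheel along y, its axis 190 mm above the bench (84 mm above the flange) and 58 mm in front of the spindle's axis (machine x -58 mm); its legs stand at y +-100 mm. Axes as the machine's.
- clip: black sprung steel clip, 5 mm thick, U-shaped, flat on the flange, mouth roughly towards the spindle. Origin: underside, the point that comes onto the spindle's axis when home; x out of the mouth, z up. The U's back is 36 mm wide (y) with a flat rear face at x -18 mm; a 12 mm wide tab runs from its middle to x -31 mm. Two sprung jaws reach to x +10.5 mm; their noses leave a 15.6 mm mouth.
- clip_back (a point): middle of the clip's flat rear face, at the root of the tab, on the underside; axes as the clip's. The clip meets the groove when about 15 mm short of home, needs 8 to 10 N to spread its jaws, and from about 7 mm short it snaps in by itself; once home it has under 1 mm of play.
- fork: cranked fork, 0.11 to 0.18 kg. Origin: centre of the brass collar's underside, which rests on the rack's shelf; z up the handle. Collar 28 mm in diameter, 8 mm high; above it a wooden handle of 26 x 20 mm section (x, y) up to z 78 mm; below it a shank 11 mm in diameter down to z -50 mm, and there the blade, pointing along x and 30 degrees down: it is level when the handle leans back 30 degrees.
- fork_tip (a point): midway between the ends of the fork's two prongs, on the blade's underside: fork frame x +36.2, y 0, z -77.3 mm; axes as the fork's body (not turned with the blade). The flat blade is 45 mm long and 7 mm thick; the prongs are 7 mm wide and 16 mm long with a 20 mm gap (34 mm overall, in y): they fit either side of the clip's tab and push on its rear face.
- rack: wooden tool rack 260 mm wide (y), 80 mm deep (x), shelf 18 mm thick with its top 130 mm above the bench, open below at front and back. Origin: on the bench under its middle; front at -x. Three notches 17 mm wide, 75 mm apart (y -75, 0, 75), run from the front edge (x -40) back to x 0; tools hang in them by their collars, shank at about x -10, and come out to the front once lifted 5 mm.
- gouge_a: a carving gouge with a round handle 27 mm in diameter, 74 mm high above the shelf, hanging in another notch of the rack; origin at its collar's underside
- gouge_b: the other, narrower gouge in the rack, of the same size; origin at its collar's underside
- mallet: a round carver's mallet standing on its head, 82 mm in diameter, 210 mm high; origin under its middle
- oilstone: a pale sharpening stone 55 x 190 x 25 mm lying flat; origin under its middle
- paste_tin: a small round tin of honing paste, 42 mm in diameter, 38 mm high; origin under its middle
- vee_tool: a carving tool lying on the bench, 205 mm long, 26 mm thick; origin on the bench at its ferrule

How it is judged:
By the outcome, as a careful person would: the job done as asked, in the order asked, and still so for the second after the job is handed in, with the robot touching nothing.
It also fails if it takes over 58 s, if anything falls off the work surface, if the arm or the gripper's body presses on something with over 40 N, if the wrist force passes 120 N, or if a joint passes its speed limit or range.

## Working session

There is one attempt and no reset: what is moved stays moved. The work goes in short steps, Python scripts to look and compute and a shell command to move; the robot and the scene stay as the last step left them, time stands still between calls to the robot, and variables do not carry over. Pictures are saved under pics/ and viewed, at most 12 in all, crops included, and the job is handed in when it is done.

```bash
ls; mkdir -p pics
cat > h.py <<'E'
import numpy as np, cv2
from cell import ctrl, viewer, sensors, hand_in
from scipy.spatial.transform import Rotation as R
def snap(n,f):
    im=viewer.camera(n); cv2.imwrite('pics/'+f,im[:,:,::-1]); return im
def proj(n,P):
    i=viewer.camera_info(n); E=np.array(i['extrinsics']); p=np.linalg.inv(E)@np.r_[P,1]
    q=np.array(i['mtx'])@np.array([p[0],-p[1],-p[2]]); return q[:2]/q[2]
def ray(n,uv):
    i=viewer.camera_info(n); E=np.array(i['extrinsics']); d=np.linalg.inv(i['mtx'])@np.array([uv[0],uv[1],1.])
    return E[:3,3],E[:3,:3]@np.array([d[0],-d[1],-d[2]])
def onz(n,uv,z):
    o,d=ray(n,uv); return o+d*(z-o[2])/d[2]
def tri(uvs):
    A=np.zeros((3,3));b=np.zeros(3);rs=[]
    for n,uv in uvs:
        o,d=ray(n,uv); d=d/np.linalg.norm(d); M=np.eye(3)-np.outer(d,d); A+=M;b+=M@o; rs.append((o,M))
    p=np.linalg.solve(A,b); return p,[np.linalg.norm(M@(p-o)) for o,M in rs]
E
python3 - <<'E'
from h import *
for n in('top','side'):
    snap(n,n+'0.png'); i=viewer.camera_info(n); print(n,i)
print(sensors.sense())
E
```

```text
cell.py
pics
shift.py
top {'mtx': array([[403.09809583,   0.        , 320.58195989],
       [  0.        , 403.09809583, 202.1152528 ],
       [  0.        ,   0.        ,   1.        ]]), 'extrinsics': array([[-0.01987448,  0.99323262, -0.11442888,  0.44386642],
       [-0.99979834, -0.01941449,  0.00513299,  0.10380099],
       [ 0.00287668,  0.11450782,  0.99341818,  1.238495  ],
       [ 0.        ,  0.        ,  0.        ,  1.        ]])}
side {'mtx': array([[368.92611289,   0.        , 317.98449881],
       [  0.        , 368.92611289, 204.6084462 ],
       [  0.        ,   0.        ,   1.        ]]), 'extrinsics': array([[ 0.84745301,  0.34159988, -0.4063655 ,  0.26161447],
       [-0.53070688,  0.56414189, -0.63252994, -0.44448103],
       [ 0.01317565,  0.75170037,  0.65937315,  0.69687947],
       [ 0.        ,  0.        ,  0.        ,  1.        ]])}
{'clock': 0.1, 'joint_positions': array([-7.05289506e+01,  1.83462577e+01,  8.96996655e+01, -1.08787698e-03,
        7.20411822e+01, -1.14640959e+00]), 'dq': array([-0.01124534, -0.07351539, -0.11390547, -0.04249734,  0.10134474,
       -0.02794106]), 'effort': array([-2.81030043e-04, -4.13333094e+01, -2.32509005e+01,  7.27117667e-02,
        4.20955941e-02, -7.14430985e-05]), 'eef_pos': array([ 0.20232651, -0.53778809,  0.23221987]), 'eef_rot': array([-1.79912891e+02, -7.08587026e-04,  2.06177947e+01]), 'wrist_force': array([-0.44216519,  0.5134819 , -0.0818695 ]), 'moment': array([ 0.04917586, -0.03732553, -0.02185778]), 'gripper_force': 0.0, 'grip_width': 0.09107560649901678}
```

View pics/top0.png

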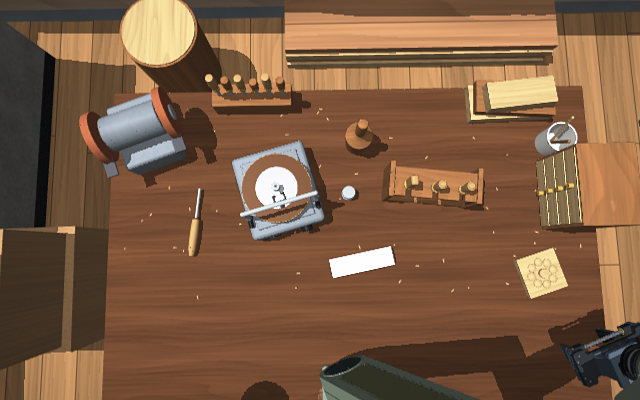

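View pics/side0.png

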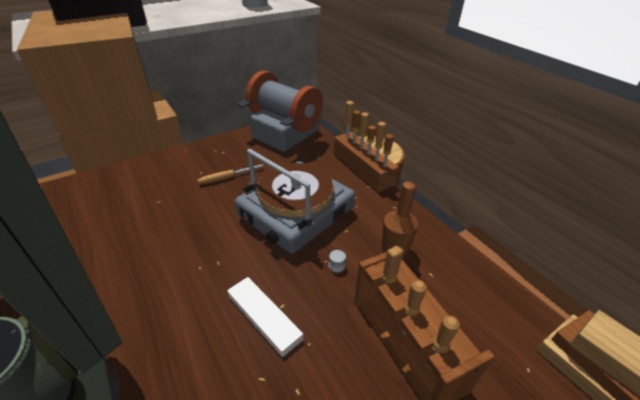

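The top view shows the wheel centre at about (277,187), the clip just below it at (279,199), and the rack tools at (413,182), (440,187) and (468,187). In the side view the clip is at (288,188) and the tools at (394,265), (416,298) and (447,335). I'll zoom in next.

Run:
```python
import cv2,numpy as np
t=cv2.imread('pics/top0.png');s=cv2.imread('pics/side0.png')
def c(im,x,y,w,h):return cv2.resize(im[y:y+h,x:x+w],(400,300),interpolation=cv2.INTER_CUBIC)
# scale 4 (100x75), rack 3.33 (120x90)
cv2.imwrite('pics/z1.png',np.vstack([np.hstack([c(t,230,150,100,75),c(t,380,150,120,90)]),np.hstack([c(s,240,145,100,75),c(s,350,235,160,120)])]))
```

```text
(no output)
```

View pics/z1.png

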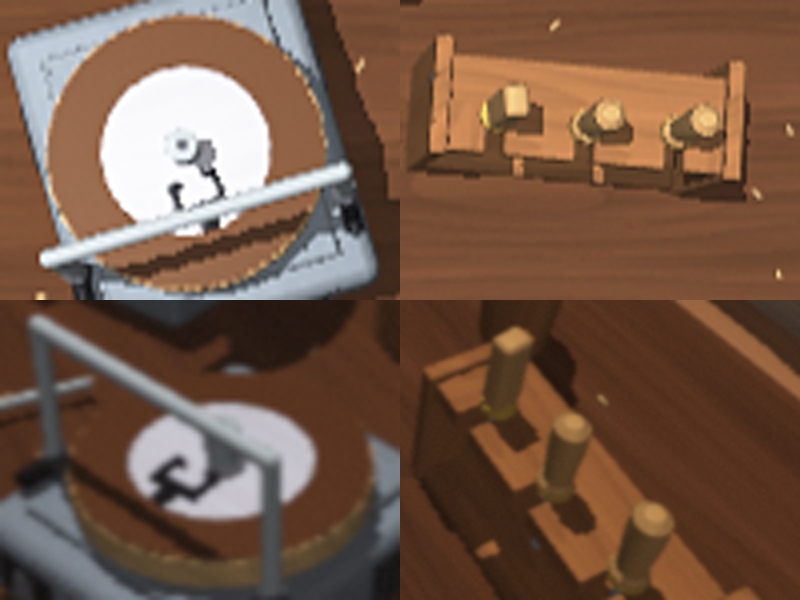

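Top-left crop: the clip's mouth faces the spindle at z1 (180-215,180) and its tab is under the bar at z1 (212,226). In the rack, the fork is the square handle with the brass collar at the left (+y) end. Next I'll measure the flange and clip by mask and zoom in on the handles.

```bash
cat > meas.py <<'E'
from h import *
def flange(n,im,win):
    x,y,w,h=win; c=im[y:y+h,x:x+w].astype(int); m=((c.min(2)>(165 if n=='top' else 130))&(c.max(2)-c.min(2)<40)).astype(np.uint8)
    return m
t=cv2.imread('pics/top0.png')[:,:,::-1];s=cv2.imread('pics/side0.png')[:,:,::-1]
for n,im,win in(('top',t,(250,160,56,52)),('side',s,(268,168,56,36))):
    m=flange(n,im,win); k,l,st,ce=cv2.connectedComponentsWithStats(m); j=1+st[1:,4].argmax()
    cs,_=cv2.findContours((l==j).astype(np.uint8),cv2.RETR_EXTERNAL,cv2.CHAIN_APPROX_NONE)
    hull=cv2.convexHull(max(cs,key=cv2.contourArea))[:,0]+np.array(win[:2])
    P=np.array([onz(n,p,.106)[:2] for p in hull.astype(float)])
    # circle fit on the plane, radius known 60 mm, robust
    from scipy.optimize import least_squares
    r=least_squares(lambda v:np.hypot(*(P-v[:2]).T)-v[2],[*P.mean(0),.06],loss='soft_l1',f_scale=.001)
    print(n,'flange',r.x.round(4),np.abs(r.fun).mean().round(4))
    g=im[win[1]:win[1]+win[3],win[0]:win[0]+win[2]].max(2)
    yy,xx=np.nonzero(g<60); print('dark',[(x+win[0],y+win[1]) for x,y in zip(xx,yy)][:80])
def c(im,x,y,w,h,k):
    o=cv2.resize(im[y:y+h,x:x+w],(w*k,h*k),interpolation=cv2.INTER_CUBIC).copy()
    for i in range(0,w,10):cv2.line(o,(i*k,0),(i*k,6),(0,255,0));cv2.putText(o,str(x+i),(i*k,16),0,.3,(0,255,0))
    for i in range(0,h,10):cv2.line(o,(0,i*k),(6,i*k),(0,255,0));cv2.putText(o,str(y+i),(8,i*k+4),0,.3,(0,255,0))
    return o
if __name__=='__main__':
    o=np.vstack([np.hstack([c(t,398,168,100,37,8)[:296]]),np.hstack([c(s,370,240,100,75,4),c(s,250,165,50,37,8)[:300,:400]]) if 0 else np.hstack([c(s,375,240,80,60,5),cv2.copyMakeBorder(c(s,262,170,50,36,8),0,12,0,0,0)])])
    cv2.imwrite('pics/z2.png',o[:600,:,::-1])
E
python3 meas.py
```

```text
top flange [0.6033 0.2188 0.0753] 0.0069
dark [(np.int64(283), np.int64(192)), (np.int64(281), np.int64(193)), (np.int64(282), np.int64(193)), (np.int64(283), np.int64(193)), (np.int64(284), np.int64(194)), (np.int64(274), np.int64(196)), (np.int64(273), np.int64(197)), (np.int64(285), np.int64(197)), (np.int64(273), np.int64(198)), (np.int64(285), np.int64(198)), (np.int64(283), np.int64(205)), (np.int64(282), np.int64(206)), (np.int64(283), np.int64(206))]
side flange [0.6005 0.2284 0.0752] 0.0028
dark [(np.int64(284), np.int64(185)), (np.int64(282), np.int64(186)), (np.int64(281), np.int64(187)), (np.int64(279), np.int64(188)), (np.int64(280), np.int64(188)), (np.int64(292), np.int64(188)), (np.int64(293), np.int64(188)), (np.int64(279), np.int64(189)), (np.int64(280), np.int64(189)), (np.int64(281), np.int64(189)), (np.int64(292), np.int64(189)), (np.int64(293), np.int64(189)), (np.int64(280), np.int64(190)), (np.int64(281), np.int64(190)), (np.int64(282), np.int64(190)), (np.int64(292), np.int64(190)), (np.int64(293), np.int64(190)), (np.int64(280), np.int64(191)), (np.int64(281
[... 1270 characters left out ...]
.int64(280), np.int64(195)), (np.int64(270), np.int64(196)), (np.int64(271), np.int64(196)), (np.int64(272), np.int64(196)), (np.int64(273), np.int64(196)), (np.int64(274), np.int64(196)), (np.int64(275), np.int64(196)), (np.int64(272), np.int64(197)), (np.int64(273), np.int64(197)), (np.int64(274), np.int64(197)), (np.int64(275), np.int64(197)), (np.int64(276), np.int64(197)), (np.int64(273), np.int64(198)), (np.int64(274), np.int64(198)), (np.int64(275), np.int64(198)), (np.int64(276), np.int64(198)), (np.int64(277), np.int64(198)), (np.int64(278), np.int64(198)), (np.int64(274), np.int64(199)), (np.int64(275), np.int64(199)), (np.int64(276), np.int64(199)), (np.int64(277), np.int64(199))]
```

View pics/z2.png

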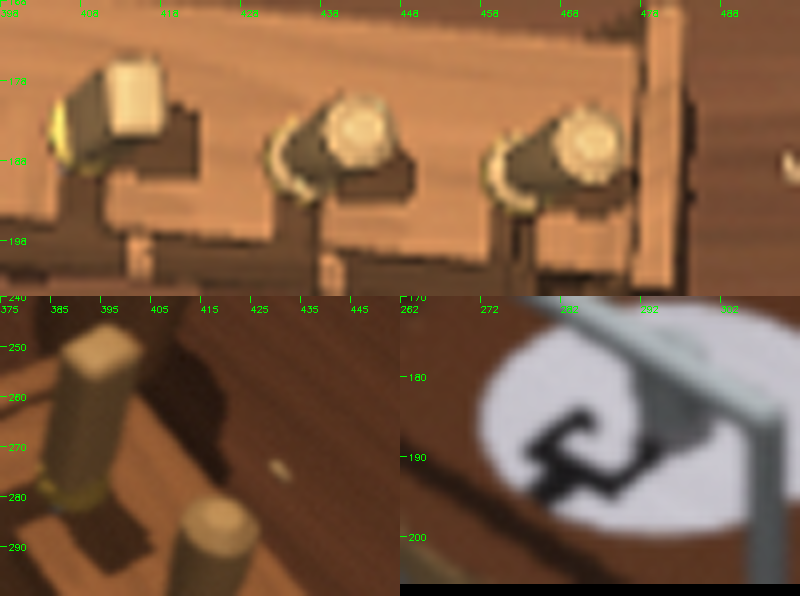

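In the top view the fork's handle top is at (414.4,179.6), and the gouge tops are at (442.2,183.8) and (471.3,185.4). In the side view the fork's top is at (395.2,250.6) and the middle gouge's at (418.6,285.6). The clip in the side view has its back at about (278,189) to (288,194) and its tab end at about (279,194).

```bash
cat > m2.py <<'E'
from h import *
from scipy.optimize import least_squares
ims={n:cv2.imread(f'pics/{n}0.png') for n in('top','side')}
g0={'top':(276.0,187.5),'side':(295.2,185.1)}
C={}
for n,im in ims.items():
    c=onz(n,g0[n],.106); g=im[:,:,0].astype(np.float32) # blue: white flange vs brown leather
    P=[]
    for a in np.arange(0,2*np.pi,.05):
        rs=np.arange(.045,.075,.0005); uv=np.array([proj(n,c+[r*np.cos(a),r*np.sin(a),0]) for r in rs],np.float32)
        v=cv2.remap(g,uv[None,:,0],uv[None,:,1],cv2.INTER_LINEAR)[0]
        if v[:4].min()<120 or v[-8:].max()>90: continue
        k=np.argmax(v<(v[:4].mean()+v[-4:].mean())/2); P.append(c[:2]+rs[k]*np.array([np.cos(a),np.sin(a)]))
    P=np.array(P); r=least_squares(lambda v:np.hypot(*(P-v[:2]).T)-v[2],[*c[:2],.06],loss='soft_l1',f_scale=.001)
    C[n]=r.x; print(n,len(P),r.x.round(4),np.abs(r.fun).mean().round(5))
L,Rr=onz('top',(240.9,214.1),.19),onz('top',(315.9,192.1),.19); d=L-Rr
print('bar',L,Rr,np.linalg.norm(d),'yaw',np.degrees(np.arctan2(-d[0],d[1])),'mid',(L+Rr)/2)
print('fork',tri([('top',(414.4,179.6)),('side',(395.2,250.6))]))
print('g1',tri([('top',(442.2,183.8)),('side',(418.6,285.6))]))
f=onz('top',(414.4,179.6),.208);a=onz('top',(442.2,183.8),.204);b=onz('top',(471.3,185.4),.204)
print(f,a,b,np.linalg.norm(f-a),np.linalg.norm(a-b)); 
for p,q in((f,b),(a,b),(f,a)): e=p-q; print('rackyaw',np.degrees(np.arctan2(-e[0],e[1])))
if __name__=='__main__':
  out=[]
  for n in ims:
    c=C[n][:2]; # ortho: right=-y, up=+x, 4px/mm; origin at that camera's flange centre
    q=np.float32([[0,0],[400,0],[400,400],[0,400]]); W=[[c[0]+.03,c[1]+.05],[c[0]+.03,c[1]-.05],[c[0]-.07,c[1]-.05],[c[0]-.07,c[1]+.05]]
    src=np.float32([proj(n,[*w,.111]) for w in W]); o=cv2.warpPerspective(ims[n],cv2.getPerspectiveTransform(src,q),(400,400),flags=cv2.INTER_CUBIC)
    for i in range(0,400,40): cv2.putText(o,'%d'%(30-i/4),(0,i+4),0,.3,(0,0,255)); cv2.putText(o,'%d'%(50-i/4),(i-6,398),0,.3,(0,0,255))
    out.append(o)
  cv2.imwrite('pics/z3.png',np.hstack(out))
E
python3 m2.py
```

```text
Traceback (most recent call last):
  File "m2.py", line 10, in <module>
    rs=np.arange(.045,.075,.0005); uv=np.array([proj(n,c+[r*np.cos(a),r*np.sin(a),0]) for r in rs],np.float32)
                                                ~~~~^^^^^^^^^^^^^^^^^^^^^^^^^^^^^^^^^
  File "h.py", line 7, in proj
    i=viewer.camera_info(n); E=np.array(i['extrinsics']); p=np.linalg.inv(E)@np.r_[P,1]
ValueError: time passes only in moves, steps and waits
```

Too many calls to `camera_info`, so I'll cache it.

```bash
sed -i 's/ctrl\.camera_info(n)/info(n)/; s/^def snap/from functools import lru_cache\n@lru_cache(None)\ndef info(n): return viewer.camera_info(n)\ndef snap/' h.py; python3 m2.py
```

```text
top 113 [0.6195 0.2238 0.0606] 0.00089
side 100 [0.6174 0.2214 0.0609] 0.00055
bar [0.53724485 0.30677204 0.19      ] [0.5913462  0.11014869 0.19      ] 0.20393062264321746 yaw 15.38435933293205 mid [0.56429552 0.20846037 0.19      ]
fork (array([ 0.61769191, -0.14726466,  0.20273405]), [np.float64(0.00031214113597282257), np.float64(0.0003121411359728802)])
g1 (array([ 0.60623529, -0.22158537,  0.19411177]), [np.float64(7.627634558798462e-05), np.float64(7.627634558812696e-05)])
[ 0.616544 -0.145804  0.208   ] [ 0.60476056 -0.218553    0.204     ] [ 0.59908783 -0.29399566  0.204     ] 0.07380559827509016 0.07565563064535602
rackyaw -6.718170810391736
rackyaw -4.300123735240468
rackyaw -9.20051732706308
```

View pics/z3.png

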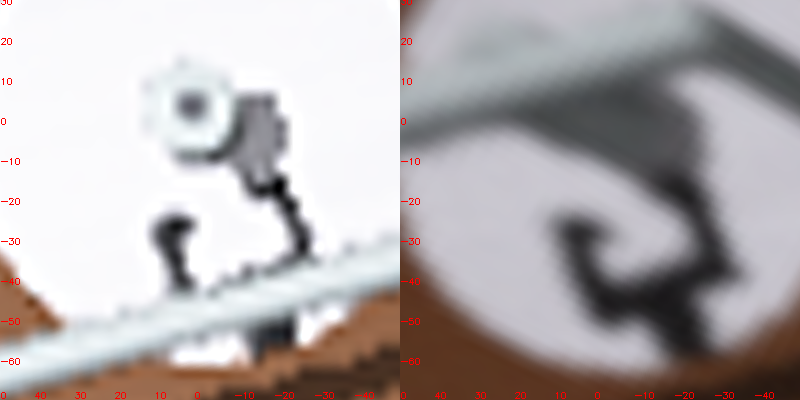

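In machine terms the clip sits about 32 mm short of the spindle, on-axis, turned about +5° from the machine's yaw of 15.4°. The bar's middle agrees with the spindle to within 1 mm. Next: refine the fork's yaw and work out the first move.

```bash
cat >> h.py <<'E'
def pose():
    s=sensors.sense(); return np.array(s['eef_pos']),R.from_euler('xyz',s['eef_rot'],degrees=True),s
def goal(p,lean,yaw):
    """p TCP; tool y along heading yaw, handle leaning back by lean deg"""
    r=R.from_euler('z',yaw+90,degrees=True)*R.from_euler('x',180,degrees=True)*R.from_euler('x',-lean,degrees=True)
    c,q,s=pose(); print('t',round(s['clock'],2),'at',c.round(4),np.round(s['eef_rot'],2),'F',np.round(s['wrist_force'],1),'w',round(s['grip_width'],4),'grip',np.round(s['gripper_force'],1))
    print(' shift tool mm',(q.inv().apply(np.array(p)-c)*1000).round(1),'rotvec',np.degrees((q.inv()*r).as_rotvec()).round(2),'| shift if turned first',(r.inv().apply(np.array(p)-c)*1000).round(1))
E
python3 - <<'E'
from h import *
t=cv2.imread('pics/top0.png');s=cv2.imread('pics/side0.png')
k=8;c=cv2.resize(t[168:192,402:424],None,fx=k,fy=k,interpolation=cv2.INTER_CUBIC)
m=(c[:,:,2]>190)&(c[:,:,1]>140); n,l,st,ce=cv2.connectedComponentsWithStats(m.astype(np.uint8)); j=1+st[1:,4].argmax()
q=cv2.findContours((l==j).astype(np.uint8),0,1)[0][0]; b=cv2.boxPoints(cv2.minAreaRect(q)); b=(b+.5)/k-.5+[402,168]
W=np.array([onz('top',p,.208) for p in b]); print(W.mean(0), [ (np.linalg.norm(W[i]-W[i-1]).round(4), np.degrees(np.arctan2(*(W[i]-W[i-1])[[1,0]])).round(1)) for i in range(4)])
print('side',onz('side',(395.2,250.6),.208))
goal([.617,-.146,.30],0,1)
E
```

```text
[ 0.61686756 -0.14574973  0.208     ] [(np.float64(0.0238), np.float64(2.5)), (np.float64(0.0171), np.float64(-85.9)), (np.float64(0.0238), np.float64(-177.6)), (np.float64(0.017), np.float64(94.1))]
side [ 0.61420501 -0.15054658  0.208     ]
t 0.1 at [ 0.2023 -0.5378  0.2322] [-179.91   -0.     20.62] F [-0.4  0.5 -0.1] w 0.0911 grip 0.0
 shift tool mm [ 526.1 -220.8  -67.4] rotvec [-8.000e-02 -5.000e-02 -7.038e+01] | shift if turned first [384.5 421.4 -67.8]
```

Careful with the scale: shifts go in shares of 50 cm and turns go in shares of 90 degrees. That gives: -0.008 m is -0.016, -8 degrees is -0.0889.

```bash
python3 shift.py '[[0, 0, -0.016, 0, 0, -0.0889], [0, 0, -0.016, 0, 0, -0.0889], [0, 0, -0.016, 0, 0, -0.0889], [0, 0, -0.016, 0, 0, -0.0889], [0, 0, -0.016, 0, 0, -0.0889], [0, 0, -0.016, 0, 0, -0.0889], [0, 0, -0.016, 0, 0, -0.0889], [0, 0, -0.016, 0, 0, -0.0889], [0, 0, -0.016, 0, 0, -0.0889]]' 0.06 40; python3 -c "
from h import *
goal([.6155,-.148,.30],0,2.5)"
```

```text
clock: 1.0
eef_pos: [0.2024, -0.5379, 0.3047]
eef_rot: [-180.0, -0.1, 92.9]
wrist_force: [-0.6, 0.1, 0.4]
grip_width: 0.0598
gripper_force: 0.0
t 1.0 at [ 0.2024 -0.5379  0.3047] [-1.7998e+02 -6.0000e-02  9.2950e+01] F [-0.6  0.1  0.4] w 0.0598 grip 0.0
 shift tool mm [368.2 432.6   5. ] rotvec [-0.02 -0.06  0.45] | shift if turned first [371.5 429.7   4.7]
```

In the tool's units: 0.036 m is 0.072, 0.031 m is 0.062.

```bash
python3 shift.py '[[0.062, 0.072, 0, 0, 0, 0], [0.062, 0.072, 0, 0, 0, 0], [0.062, 0.072, 0, 0, 0, 0], [0.062, 0.072, 0, 0, 0, 0], [0.062, 0.072, 0, 0, 0, 0], [0.062, 0.072, 0, 0, 0, 0], [0.062, 0.072, 0, 0, 0, 0], [0.062, 0.072, 0, 0, 0, 0], [0.062, 0.072, 0, 0, 0, 0], [0.062, 0.072, 0, 0, 0, 0]]';python3 shift.py '[[0.062, 0.072, 0, 0, 0, 0], [0.054, 0.072, 0, 0, 0, 0.0044], [0, 0, 0.01, 0, 0, 0], [0, 0, 0, 0, 0, 0], [0, 0, 0, 0, 0, 0]]'
python3 - <<'E'
from h import *
goal([.6155,-.148,.178],0,2.5)
a=snap('top','top1.png');b=snap('side','side1.png')
c=lambda im,x,y:cv2.resize(im[y:y+75,x:x+100],(400,300),interpolation=cv2.INTER_CUBIC)
cv2.imwrite('pics/z4.png',np.hstack([c(a,370,140),c(b,350,215)])[:,:,::-1])
for n in('top','side'):
    print(n,proj(n,[.6155,-.148,.208]),proj(n,pose()[0]))
E
```

```text
clock: 2.0
eef_pos: [0.5489, -0.2104, 0.3046]
eef_rot: [-180.0, -0.0, 92.6]
wrist_force: [0.6, -0.1, -0.3]
grip_width: 0.0601
gripper_force: 0.0
clock: 2.5
eef_pos: [0.6163, -0.1515, 0.2995]
eef_rot: [-179.9, 0.0, 92.2]
wrist_force: [-0.1, 0.2, 0.3]
grip_width: 0.0602
gripper_force: 0.0
t 2.5 at [ 0.6163 -0.1515  0.2995] [-1.7991e+02  1.0000e-02  9.2180e+01] F [-0.1  0.2  0.3] w 0.0602 grip 0.0
 shift tool mm [  3.5  -0.5 121.5] rotvec [-0.09  0.01 -0.32] | shift if turned first [  3.5  -0.7 121.5]
top [415.26492509 179.98133858] [426.13491895 173.00363265]
side [394.80419312 249.38919138] [405.50445699 212.04188092]
```

View pics/z4.png

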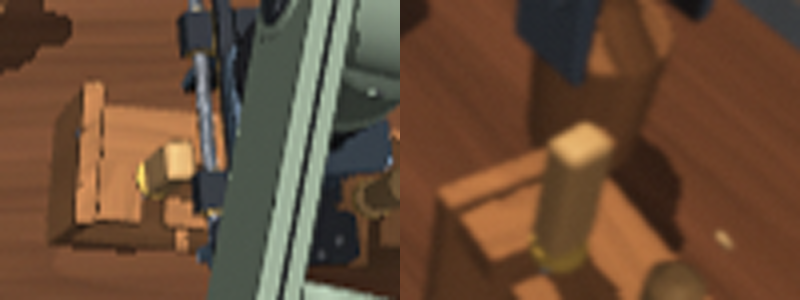

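The fingers hang above and behind the handle, and nothing is in the way. I'll go down.

```bash
python3 shift.py '[[0.007, 0, 0, 0, 0, 0], [0, 0, 0.06, 0, 0, 0], [0, 0, 0.06, 0, 0, 0], [0, 0, 0.05, 0, 0, 0], [0, 0, 0.036, 0, 0, 0], [0, 0, 0.036, 0, 0, 0], [0, 0, 0, 0, 0, 0], [0, 0, 0, 0, 0, 0]]'
python3 - <<'E'
from h import *
goal([.6155,-.148,.178],0,2.5)
b=snap('side','side2.png')
c=lambda im,x,y:cv2.resize(im[y:y+75,x:x+100],(600,450),interpolation=cv2.INTER_CUBIC)
cv2.imwrite('pics/z5.png',c(b,345,215)[:,:,::-1])
E
```

```text
clock: 3.4
eef_pos: [0.617, -0.1478, 0.1796]
eef_rot: [180.0, 0.0, 92.2]
wrist_force: [0.9, -0.1, -0.1]
grip_width: 0.06
gripper_force: 0.0
t 3.4 at [ 0.617  -0.1478  0.1796] [1.7997e+02 1.0000e-02 9.2170e+01] F [ 0.9 -0.1 -0.1] w 0.06 grip 0.0
 shift tool mm [-0.2 -1.5  1.6] rotvec [ 0.03  0.01 -0.33] | shift if turned first [-0.2 -1.5  1.6]
```

View pics/z5.png

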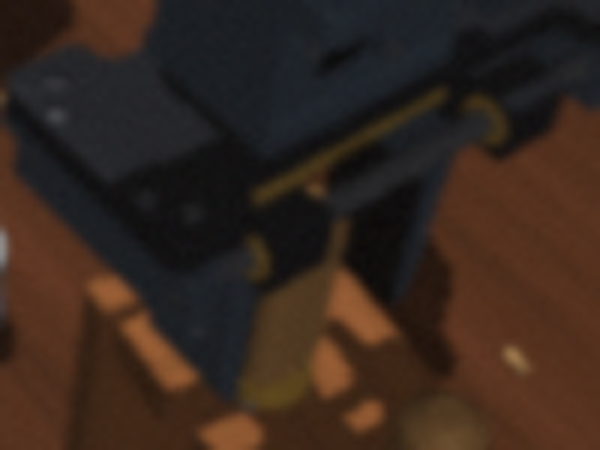

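The fingers straddle the square handle, with clear space on both sides. I'll close on it.

```bash
python3 shift.py '[[0, 0, 0, 0, 0, 0], [0, 0, 0, 0, 0, 0], [0, 0, 0, 0, 0, 0], [0, 0, 0, 0, 0, 0], [0, 0, 0, 0, 0, 0], [0, 0, 0, 0, 0, 0], [0, 0, 0, 0, 0, 0]]' 0.01 50;python3 -c "
from h import *
goal([.617,-.148,.178],0,2.5)"
```

```text
clock: 4.15
eef_pos: [0.6173, -0.1474, 0.1792]
eef_rot: [180.0, 0.0, 92.2]
wrist_force: [-0.3, 0.1, 0.6]
grip_width: 0.026
gripper_force: 50.0
t 4.15 at [ 0.6173 -0.1474  0.1792] [1.7997e+02 1.0000e-02 9.2210e+01] F [-0.3  0.1  0.6] w 0.026 grip 50.0
 shift tool mm [-0.6 -0.3  1.2] rotvec [ 0.03  0.01 -0.29] | shift if turned first [-0.6 -0.3  1.2]
```

The grip is on 26 mm, as expected, and the TCP is 49.2 mm up the fork. I'll lift it and draw it out along the notch.

In the tool's units: -0.0149 m is -0.0298, -0.007 m is -0.014.

```bash
python3 shift.py '[[0, 0, -0.01, 0, 0, 0], [0, 0, -0.014, 0, 0, 0], [0, 0, 0, 0, 0, 0], [0.0042, -0.0298, 0, 0, 0, 0], [0.0042, -0.0298, 0, 0, 0, 0], [0.0042, -0.0298, 0, 0, 0, 0], [0.0042, -0.0298, 0, 0, 0, 0], [0.0042, -0.0298, 0, 0, 0, 0], [0.0042, -0.0298, 0, 0, 0, 0], [0.0042, -0.0298, 0, 0, 0, 0]]'; python3 shift.py '[[0, -0.02, -0.06, 0, 0, 0], [0, 0, -0.07, 0, 0, 0], [0, 0, -0.07, 0, 0, 0], [0, 0, 0, 0, 0, 0]]';python3 -c "
from h import *
goal([.4357,.1722,.29],30,15.4)"
```

```text
clock: 5.15
eef_pos: [0.5116, -0.1366, 0.191]
eef_rot: [180.0, 0.0, 92.2]
wrist_force: [0.1, -0.2, -2.1]
grip_width: 0.0258
gripper_force: 50.0
clock: 5.55
eef_pos: [0.5045, -0.1378, 0.2963]
eef_rot: [179.4, 0.2, 92.2]
wrist_force: [-0.7, -0.1, -2.1]
grip_width: 0.026
gripper_force: 50.0
t 5.55 at [ 0.5045 -0.1378  0.2963] [179.4    0.21  92.21] F [-0.7 -0.1 -2.1] w 0.026 grip 50.0
 shift tool mm [312.4 -56.9   4.6] rotvec [-29.29   3.72 -12.81] | shift if turned first [317.1  10.7  13.4]
```

In the tool's units: 0.031 m is 0.062, -0.0057 m is -0.0114.

```bash
python3 shift.py '[[0.062, -0.0114, 0, 0, 0, 0], [0.062, -0.0114, 0, 0, 0, 0], [0.062, -0.0114, 0, 0, 0, 0], [0.062, -0.0114, 0, 0, 0, 0], [0.062, -0.0114, 0, 0, 0, 0], [0.062, -0.0114, 0, 0, 0, 0], [0.062, -0.0114, 0, 0, 0, 0], [0.062, -0.0114, 0, 0, 0, 0], [0.062, -0.0114, 0, 0, 0, 0], [0.062, -0.0114, 0, 0, 0, 0]]'; python3 shift.py '[[0, 0, 0, 0, 0, -0.0733], [0, 0, 0, 0, 0, -0.0733], [0, 0, 0, -0.0833, 0, 0], [0, 0, 0, -0.0833, 0, 0], [0, 0, 0, -0.0833, 0, 0], [0, 0, 0, -0.0833, 0, 0], [0, 0, 0, 0, 0, 0], [0, 0, 0, 0, 0, 0]]';python3 -c "
from h import *
goal([.4357,.1722,.2324],30,15.4)"
```

```text
clock: 6.55
eef_pos: [0.4324, 0.1715, 0.2899]
eef_rot: [-179.9, 0.0, 92.2]
wrist_force: [-0.2, 0.2, -1.4]
grip_width: 0.0259
gripper_force: 50.0
clock: 7.35
eef_pos: [0.4329, 0.1704, 0.2906]
eef_rot: [150.1, 0.0, 105.4]
wrist_force: [0.5, 0.3, -1.9]
grip_width: 0.0256
gripper_force: 50.0
t 7.35 at [0.4329 0.1704 0.2906] [1.5015e+02 1.0000e-02 1.0543e+02] F [ 0.5  0.3 -1.9] w 0.0256 grip 50.0
 shift tool mm [  1.  -26.2  52.1] rotvec [-0.15 -0.01  0.03] | shift if turned first [  1.  -26.3  52. ]
```

In the tool's units: 0.018 m is 0.036, 0.017 m is 0.034.

```bash
python3 shift.py '[[0.002, -0.018, 0.036, 0, 0, 0], [0, -0.018, 0.034, 0, 0, 0], [0, -0.018, 0.034, 0, 0, 0], [0, 0, 0, 0, 0, 0], [0, 0, 0, 0, 0, 0]]'
python3 - <<'E'
from h import *
goal([.4357,.1722,.2324],30,15.4)
c,q,_=pose(); F=lambda p:c+q.apply(np.array([p[1],p[0],-(p[2]-49.2)])/1000)
a=snap('top','top3.png');b=snap('side','side3.png')
pts={'tip':(36.2,0,-77.3),'L':(36.2,17,-77.3),'R':(36.2,-17,-77.3),'sh':(0,0,-50)}
cr=lambda im,x,y:cv2.resize(im[y:y+75,x:x+100],(800,600),interpolation=cv2.INTER_CUBIC)[:,:400] if 0 else cv2.resize(im[y:y+90,x:x+60],(400,600),interpolation=cv2.INTER_CUBIC)
org={'top':(255,165),'side':(250,150)}; o=[]
for n,im in(('top',a),('side',b)):
    z=cr(im,*org[n])
    for k,p in pts.items():
        u=proj(n,F(p)); print(n,k,F(p).round(4),u.round(1)); v=((u+.5-org[n])*6.667).astype(int); cv2.circle(z,tuple(int(i) for i in v),3,(0,255,0),1)
    o.append(z)
cv2.imwrite('pics/z6.png',np.hstack(o)[:,:,::-1])
E
```

```text
clock: 7.85
eef_pos: [0.4373, 0.1727, 0.2331]
eef_rot: [150.0, 0.0, 105.4]
wrist_force: [-0.1, 0.6, -1.9]
grip_width: 0.0257
gripper_force: 50.0
t 7.85 at [0.4373 0.1727 0.2331] [150.     0.   105.39] F [-0.1  0.6 -1.9] w 0.0257 grip 50.0
 shift tool mm [-0.  -1.8 -0.2] rotvec [-0.  0. -0.] | shift if turned first [-0.  -1.8 -0.2]
top tip [0.5285 0.1978 0.1417] [284.3 218. ]
top L [0.524  0.2142 0.1417] [278.3 219.8]
top R [0.533  0.1814 0.1417] [290.3 216.3]
top sh [0.4851 0.1858 0.1472] [288.7 233.8]
side tip [0.5285 0.1978 0.1417] [266.9 189.5]
side L [0.524  0.2142 0.1417] [262.2 186.4]
side R [0.533  0.1814 0.1417] [271.7 192.6]
side sh [0.4851 0.1858 0.1472] [252.  196.5]
```

View pics/z6.png

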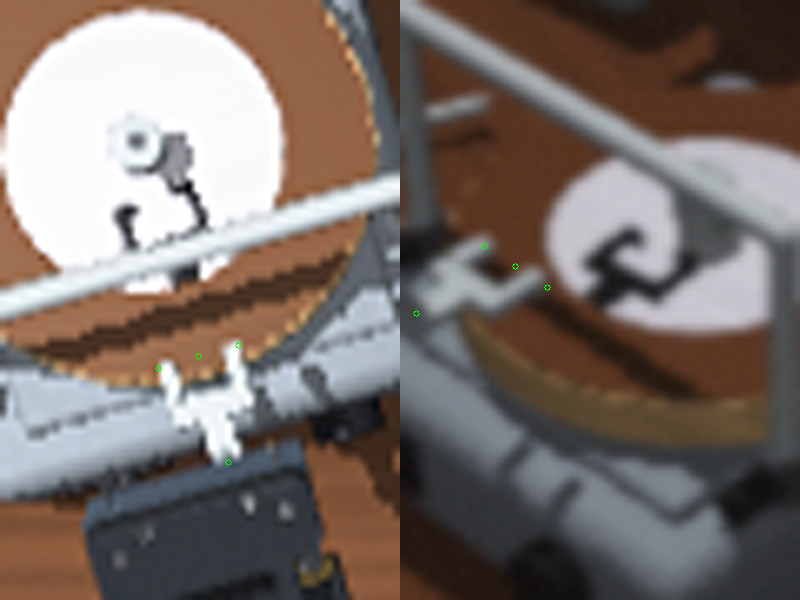

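The prongs sit where the model puts them, within 1 px, pointing at the tab: prong ends at crop (165,365) and (235,345), tab at (185,270). I'll lower to 1.5 mm above the flange.

Careful with the scale: shifts go in shares of 50 cm and turns go in shares of 90 degrees. That gives: 0.012 m is 0.024, 0.011 m is 0.022.

```bash
python3 shift.py '[[0, -0.014, 0.024, 0, 0, 0], [0, -0.012, 0.022, 0, 0, 0], [0, -0.008, 0.013, 0, 0, 0], [0, 0, 0, 0, 0, 0], [0, 0, 0, 0, 0, 0]]'
cat >> h.py <<'E'
S=np.array([.6192,.2235]);H=15.4
def tipm(h=49.2):
    c,q,s=pose(); t=c+q.apply([0.0,.0362,.0773+h/1000]); d=t[:2]-S; a=np.radians(H)
    print('t',round(s['clock'],2),'tip machine mm',np.round([1e3*(d[0]*np.cos(a)+d[1]*np.sin(a)),1e3*(-d[0]*np.sin(a)+d[1]*np.cos(a)),1e3*t[2]],1),'F',np.round(s['wrist_force'],1),'rot',np.round(s['eef_rot'],1),'w',round(s['grip_width'],4))
E
python3 -c "
from h import *
tipm()"
```

```text
clock: 8.45
eef_pos: [0.4363, 0.1724, 0.1992]
eef_rot: [149.9, -0.0, 105.4]
wrist_force: [0.5, -0.6, -2.1]
grip_width: 0.0257
gripper_force: 50.0
t 8.45 tip machine mm [-95.2  -0.7 107.9] F [ 0.5 -0.6 -2.1] rot [149.9  -0.  105.4] w 0.0257
```

In the tool's units: 0.0087 m is 0.0174, 0.0085 m is 0.017.

```bash
python3 shift.py '[[-0.0006, 0.017, 0.0104, 0, 0, 0], [0, 0.0174, 0.01, 0, 0, 0], [0, 0.0174, 0.01, 0, 0, 0], [0, 0.013, 0.0076, 0, 0, 0], [0, 0, 0, 0, 0, 0], [0, 0, 0, 0, 0, 0]]' - 60
python3 - <<'E'
from h import *
tipm()
a=snap('top','top4.png');b=snap('side','side4.png')
cr=lambda im,x,y:cv2.resize(im[y:y+60,x:x+40],(400,600),interpolation=cv2.INTER_CUBIC)
cv2.imwrite('pics/z7.png',np.hstack([cr(a,260,175),cr(b,265,165)])[:,:,::-1])
E
```

```text
clock: 9.05
eef_pos: [0.4719, 0.1817, 0.1977]
eef_rot: [150.1, 0.0, 105.4]
wrist_force: [-0.6, 0.1, -0.9]
grip_width: 0.0254
gripper_force: 60.0
t 9.05 tip machine mm [-58.6  -1.2 106.1] F [-0.6  0.1 -0.9] rot [150.1   0.  105.4] w 0.0254
```

View pics/z7.png

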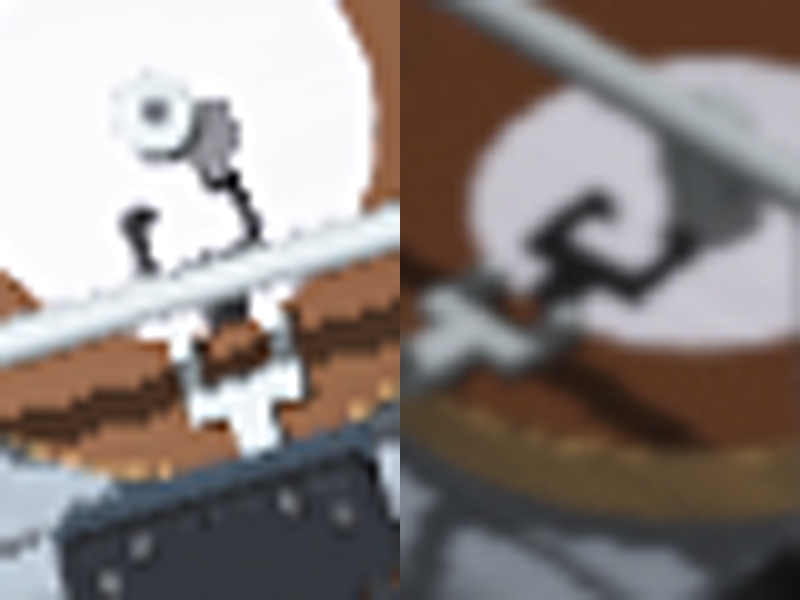

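The tab lies between the prongs: tab at crop (230,300) in the top view, prongs at x≈180 and 285. I'll raise about 0.8 mm and push to the groove.

In the tool's units: 0.003 m is 0.006, 0.0026 m is 0.0052.

```bash
python3 shift.py '[[0, 0.006, 0.0016, 0, 0, 0], [0, 0.0052, 0.003, 0, 0, 0], [0, 0.0052, 0.003, 0, 0, 0], [0, 0.0052, 0.003, 0, 0, 0], [0, 0.0052, 0.003, 0, 0, 0], [0, 0.0052, 0.003, 0, 0, 0], [0, 0.0052, 0.003, 0, 0, 0], [0, 0.0052, 0.003, 0, 0, 0], [0, 0, 0, 0, 0, 0]]'; python3 -c "
from h import *
tipm()"
```

```text
clock: 10.05
eef_pos: [0.4955, 0.1884, 0.199]
eef_rot: [150.0, 0.0, 105.4]
wrist_force: [-0.0, -0.3, -1.8]
grip_width: 0.0258
gripper_force: 60.0
t 10.05 tip machine mm [-33.9  -1.  107.5] F [-0.  -0.3 -1.8] rot [150.    0.  105.4] w 0.0258
```

```bash
for i in 1 ; do python3 shift.py '[[0, 0.0028, 0.0016, 0, 0, 0], [0, 0.0028, 0.0016, 0, 0, 0], [0, 0.0028, 0.0016, 0, 0, 0], [0, 0.0028, 0.0016, 0, 0, 0], [0, 0, 0, 0, 0, 0]]'; done; python3 -c "
from h import *
tipm()"; python3 shift.py '[[0, 0.0028, 0.0016, 0, 0, 0], [0, 0.0028, 0.0016, 0, 0, 0], [0, 0, 0, 0, 0, 0]]'; python3 -c "
from h import *
tipm()"
```

```text
clock: 10.55
eef_pos: [0.4997, 0.1894, 0.1978]
eef_rot: [150.2, 0.0, 105.4]
wrist_force: [-5.3, -0.3, -0.8]
grip_width: 0.0256
gripper_force: 60.0
t 10.55 tip machine mm [-30.1  -1.1 105.9] F [-5.3 -0.3 -0.8] rot [150.2   0.  105.4] w 0.0256
clock: 10.85
eef_pos: [0.5028, 0.1902, 0.1978]
eef_rot: [150.2, 0.0, 105.4]
wrist_force: [-4.3, -1.4, -0.4]
grip_width: 0.0258
gripper_force: 60.0
t 10.85 tip machine mm [-26.9  -1.2 106. ] F [-4.3 -1.4 -0.4] rot [150.2   0.  105.4] w 0.0258
```

In the tool's units: 0.0014 m is 0.0028, 0.0008 m is 0.0016.

```bash
python3 shift.py '[[0, 0.0028, 0.0016, 0, 0, 0], [0, 0.0028, 0.0016, 0, 0, 0], [0, 0.0028, 0.0016, 0, 0, 0], [0, 0, 0, 0, 0, 0]]'; python3 -c "
from h import *
tipm()"; python3 shift.py '[[0, 0.0028, 0.0016, 0, 0, 0], [0, 0.0028, 0.0016, 0, 0, 0], [0, 0.002, 0.0012, 0, 0, 0], [0, 0, 0, 0, 0, 0]]'; python3 -c "
from h import *
tipm()"
```

```text
clock: 11.25
eef_pos: [0.5104, 0.1925, 0.1998]
eef_rot: [149.8, -0.0, 105.4]
wrist_force: [-0.5, -0.2, -2.0]
grip_width: 0.0256
gripper_force: 60.0
t 11.25 tip machine mm [-18.3  -0.9 108.6] F [-0.5 -0.2 -2. ] rot [149.8  -0.  105.4] w 0.0256
clock: 11.65
eef_pos: [0.5119, 0.1927, 0.198]
eef_rot: [150.2, 0.0, 105.4]
wrist_force: [-4.8, -2.0, -0.1]
grip_width: 0.0258
gripper_force: 60.0
t 11.65 tip machine mm [-17.3  -1.3 106.2] F [-4.8 -2.  -0.1] rot [150.2   0.  105.4] w 0.0258
```

In the tool's units: 0.0014 m is 0.0028, 0.001 m is 0.002.

```bash
python3 shift.py '[[0, 0.0028, 0.0016, 0, 0, 0], [0, 0.002, 0.0012, 0, 0, 0], [0, 0, 0, 0, 0, 0], [0, 0, 0, 0, 0, 0]]'
python3 - <<'E'
from h import *
tipm()
a=snap('top','top5.png');b=snap('side','side5.png')
cr=lambda im,x,y:cv2.resize(im[y:y+60,x:x+40],(400,600),interpolation=cv2.INTER_CUBIC)
cv2.imwrite('pics/z8.png',np.hstack([cr(a,260,165),cr(b,268,160)])[:,:,::-1])
E
```

```text
clock: 12.05
eef_pos: [0.5126, 0.1928, 0.198]
eef_rot: [150.4, 0.0, 105.4]
wrist_force: [-16.2, -2.8, 11.4]
grip_width: 0.0257
gripper_force: 60.0
t 12.05 tip machine mm [-17.   -1.4 105.8] F [-16.2  -2.8  11.4] rot [150.4   0.  105.4] w 0.0257
```

View pics/z8.png

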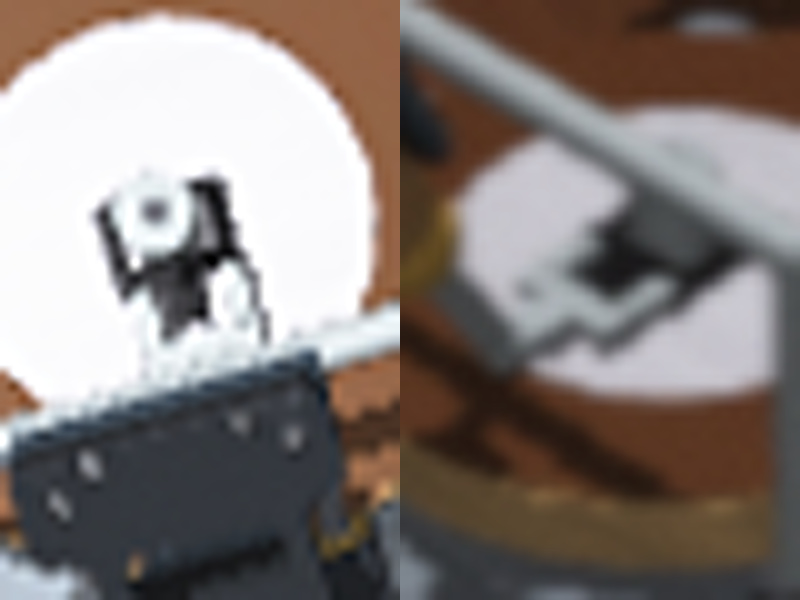

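The clip is home: its jaws wrap the spindle (top crop ~(155,210)) and the push now stops hard at 16 N. I'll back out straight, then lift and bring the handle upright.

In the tool's units: -0.013 m is -0.026, -0.0087 m is -0.0174.

```bash
python3 shift.py '[[0, -0.004, -0.004, 0, 0, 0], [0, -0.0086, -0.005, 0, 0, 0], [0, -0.0174, -0.01, 0, 0, 0], [0, -0.026, -0.015, 0, 0, 0], [0, -0.026, -0.015, 0, 0, 0], [0, -0.026, -0.015, 0, 0, 0], [0, -0.026, -0.015, 0, 0, 0], [0, -0.01, -0.006, 0, 0, 0], [0, 0, 0, 0, 0, 0]]'; python3 -c "
from h import *
tipm()"; python3 shift.py '[[0, 0.03, -0.052, 0, 0, 0], [0, 0.03, -0.052, 0, 0, 0], [0, 0.03, -0.052, 0, 0, 0], [0, 0, 0, 0.0833, 0, 0], [0, 0, 0, 0.0833, 0, 0], [0, 0, 0, 0.0833, 0, 0], [0, 0, 0, 0.0833, 0, 0], [0, 0, 0, 0, 0, 0.0733], [0, 0, 0, 0, 0, 0.0733], [0, 0, 0, 0, 0, 0]]';python3 -c "
from h import *
goal([.508,-.1363,.288],0,2.2)"
```

```text
clock: 13.05
eef_pos: [0.4345, 0.1715, 0.2]
eef_rot: [150.0, 0.0, 105.4]
wrist_force: [0.1, 0.2, -2.1]
grip_width: 0.0258
gripper_force: 60.0
t 13.05 tip machine mm [-97.2  -1.  108.6] F [ 0.1  0.2 -2.1] rot [150.    0.  105.4] w 0.0258
clock: 14.05
eef_pos: [0.4366, 0.1721, 0.2896]
eef_rot: [179.9, -0.0, 92.2]
wrist_force: [-0.1, -0.1, -1.5]
grip_width: 0.0259
gripper_force: 60.0
t 14.05 at [0.4366 0.1721 0.2896] [ 1.7993e+02 -1.0000e-02  9.2220e+01] F [-0.1 -0.1 -1.5] w 0.0259 grip 60.0
 shift tool mm [-310.9   59.4    1.6] rotvec [ 0.07 -0.01  0.02] | shift if turned first [-310.9   59.5    1.6]
```

In the tool's units: -0.031 m is -0.062, 0.006 m is 0.012.

```bash
python3 shift.py '[[-0.062, 0.012, 0, 0, 0, 0], [-0.062, 0.012, 0, 0, 0, 0], [-0.062, 0.012, 0, 0, 0, 0], [-0.062, 0.012, 0, 0, 0, 0], [-0.062, 0.012, 0, 0, 0, 0], [-0.062, 0.012, 0, 0, 0, 0], [-0.062, 0.012, 0, 0, 0, 0], [-0.062, 0.012, 0, 0, 0, 0], [-0.062, 0.012, 0, 0, 0, 0], [-0.062, 0.012, 0, 0, 0, 0]]'; python3 shift.py '[[0, 0, 0, 0, 0, 0], [0, 0, 0.06, 0, 0, 0], [0, 0, 0.06, 0, 0, 0], [0, 0, 0.06, 0, 0, 0], [0, 0, 0.01, 0, 0, 0], [0, 0, 0, 0, 0, 0], [0, 0, 0, 0, 0, 0]]';python3 - <<'E'
from h import *
goal([.508,-.1363,.191],0,2.2)
c,q,_=pose(); F=lambda p:c+q.apply(np.array([p[1],p[0],-(p[2]-49.2)])/1000)
a=snap('top','top6.png');b=snap('side','side6.png')
pts={'top':(0,0,78),'tip':(36.2,0,-77.3),'sh':(0,0,-50),'c':(0,0,0)}
x,y=310,200; z=cv2.resize(b[y:y+120,x:x+100],(500,600),interpolation=cv2.INTER_CUBIC)
for k,p in pts.items():
    u=proj('side',F(p)); v=((u+.5-[x,y])*5).astype(int); cv2.circle(z,(int(v[0]),int(v[1])),4,(0,255,0),1)
w=cv2.resize(a[165:225,262:292],(300,600),interpolation=cv2.INTER_CUBIC)
cv2.imwrite('pics/z9.png',np.hstack([z,w])[:,:,::-1])
E
```

```text
clock: 15.05
eef_pos: [0.508, -0.1372, 0.2901]
eef_rot: [179.9, 0.0, 92.4]
wrist_force: [-0.1, 0.4, -2.1]
grip_width: 0.0258
gripper_force: 60.0
clock: 15.75
eef_pos: [0.5085, -0.1358, 0.1965]
eef_rot: [179.8, 0.1, 92.3]
wrist_force: [0.7, 0.2, -0.6]
grip_width: 0.0256
gripper_force: 60.0
t 15.75 at [ 0.5085 -0.1358  0.1965] [1.7982e+02 6.0000e-02 9.2270e+01] F [ 0.7  0.2 -0.6] w 0.0256 grip 60.0
 shift tool mm [-0.5 -0.5  5.5] rotvec [0.18 0.06 0.07] | shift if turned first [-0.5 -0.5  5.5]
```

View pics/z9.png

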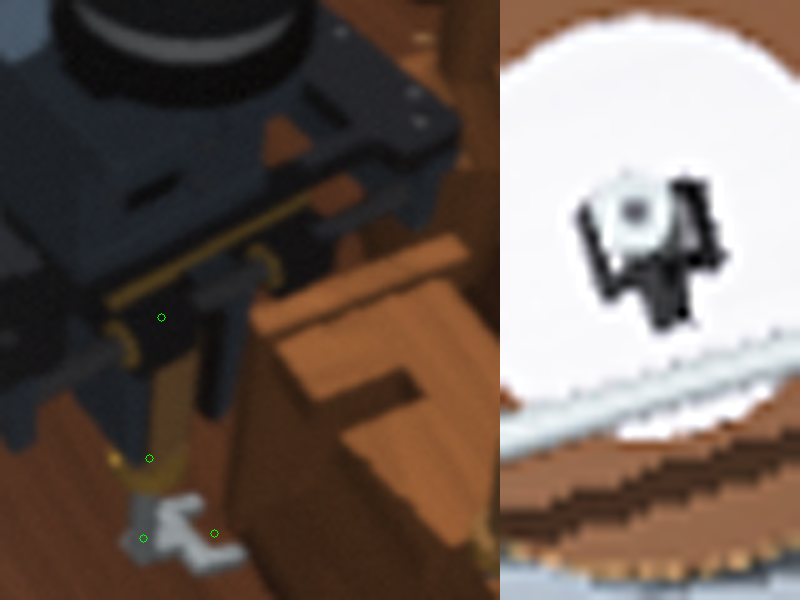

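Right crop: the clip is seated on the spindle. Left crop: the fork hangs upright in the grip, matching the model, in front of its empty notch. I'll slide it back in at about 12 mm lift.

In the tool's units: 0.0138 m is 0.0276, -0.002 m is -0.004.

```bash
python3 shift.py '[[0, 0, 0.01, 0, 0, 0], [-0.004, 0.0276, 0, 0, 0, 0], [-0.004, 0.0276, 0, 0, 0, 0], [-0.004, 0.0276, 0, 0, 0, 0], [-0.004, 0.0276, 0, 0, 0, 0], [0, 0, 0, 0, 0, 0]]'; python3 -c "
from h import *
goal([.6193,-.1476,.191],0,2.2)"; python3 shift.py '[[-0.004, 0.0276, 0, 0, 0, 0], [-0.004, 0.0276, 0, 0, 0, 0], [-0.004, 0.0276, 0, 0, 0, 0], [-0.004, 0.0276, 0, 0, 0, 0], [0, 0, 0, 0, 0, 0], [0, 0, 0, 0, 0, 0]]'; python3 -c "
from h import *
goal([.6193,-.1476,.1792],0,2.2)"
```

```text
clock: 16.45
eef_pos: [0.5644, -0.1418, 0.1899]
eef_rot: [179.9, 0.0, 92.2]
wrist_force: [0.0, 0.2, -1.3]
grip_width: 0.0256
gripper_force: 60.0
t 16.45 at [ 0.5644 -0.1418  0.1899] [1.7989e+02 3.0000e-02 9.2230e+01] F [ 0.   0.2 -1.3] w 0.0256 grip 60.0
 shift tool mm [-7.9 54.6 -0.9] rotvec [0.11 0.03 0.03] | shift if turned first [-7.9 54.7 -1.1]
clock: 17.05
eef_pos: [0.6173, -0.1473, 0.1897]
eef_rot: [-179.9, -0.0, 92.2]
wrist_force: [0.1, -0.7, -2.1]
grip_width: 0.0259
gripper_force: 60.0
t 17.05 at [ 0.6173 -0.1473  0.1897] [-1.7993e+02 -1.0000e-02  9.2220e+01] F [ 0.1 -0.7 -2.1] w 0.0259 grip 60.0
 shift tool mm [-0.4  2.  10.5] rotvec [-0.07 -0.01  0.02] | shift if turned first [-0.4  2.  10.5]
```

In the tool's units: 0.004 m is 0.008, 0.003 m is 0.006.

```bash
python3 shift.py '[[0, 0.003, 0, 0, 0, 0], [0, 0, 0.008, 0, 0, 0], [0, 0, 0.006, 0, 0, 0], [0, 0, 0.004, 0, 0, 0], [0, 0, 0.003, 0, 0, 0], [0, 0, 0, 0, 0, 0]]'; python3 -c "
from h import *
goal([.6193,-.1476,.1792],0,2.2)"
```

```text
clock: 17.65
eef_pos: [0.6197, -0.1474, 0.1793]
eef_rot: [-180.0, 0.0, 92.2]
wrist_force: [-0.1, 0.6, -2.4]
grip_width: 0.0257
gripper_force: 60.0
t 17.65 at [ 0.6197 -0.1474  0.1793] [-180.      0.     92.21] F [-0.1  0.6 -2.4] w 0.0257 grip 60.0
 shift tool mm [-0.2 -0.4  0.1] rotvec [-0.    0.    0.01] | shift if turned first [-0.2 -0.4  0.1]
```

In the tool's units: 0.0008 m is 0.0016.

```bash
python3 shift.py '[[0, 0, 0.0016, 0, 0, 0], [0, 0, 0, 0, 0, 0], [0, 0, 0, 0, 0, 0]]'; python3 shift.py '[[0, 0, 0.0012, 0, 0, 0], [0, 0, 0, 0, 0, 0], [0, 0, 0, 0, 0, 0]]'
```

```text
clock: 17.95
eef_pos: [0.6198, -0.1474, 0.1791]
eef_rot: [180.0, 0.0, 92.2]
wrist_force: [-1.7, 0.3, 3.3]
grip_width: 0.0257
gripper_force: 60.0
clock: 18.25
eef_pos: [0.6197, -0.1474, 0.1791]
eef_rot: [180.0, 0.0, 92.2]
wrist_force: [-2.1, 0.9, 5.9]
grip_width: 0.0258
gripper_force: 60.0
```

The collar is resting on the shelf. I'll ease the grip, open and rise.

In the tool's units: -0.0005 m is -0.001.

```bash
python3 shift.py '[[0, 0, -0.001, 0, 0, 0], [0, 0, 0, 0, 0, 0]]' - 5; python3 shift.py '[[0, 0, 0, 0, 0, 0], [0, 0, 0, 0, 0, 0], [0, 0, 0, 0, 0, 0], [0, 0, 0, 0, 0, 0], [0, 0, 0, 0, 0, 0]]' 0.055; python3 shift.py '[[0, 0, -0.02, 0, 0, 0], [0, 0, -0.04, 0, 0, 0], [0, 0, -0.06, 0, 0, 0], [0, 0, -0.06, 0, 0, 0], [0, 0, -0.06, 0, 0, 0], [-0.08, -0.04, 0, 0, 0, 0], [-0.08, -0.04, 0, 0, 0, 0], [-0.08, -0.04, 0, 0, 0, 0], [-0.08, -0.04, 0, 0, 0, 0], [0, 0, 0, 0, 0, 0]]'; python3 shift.py '[[-0.07, -0.06, -0.02, 0, 0, 0], [-0.07, -0.06, 0, 0, 0, 0], [-0.07, -0.06, 0, 0, 0, 0], [-0.07, -0.06, 0, 0, 0, 0], [0, 0, 0, 0, 0, 0], [0, 0, 0, 0, 0, 0]]'
python3 - <<'E'
from h import *
a=snap('top','top7.png');b=snap('side','side7.png')
c=lambda im,x,y,w,h,W,H:cv2.resize(im[y:y+h,x:x+w],(W,H),interpolation=cv2.INTER_CUBIC)
cv2.imwrite('pics/z10.png',np.vstack([c(a,230,150,270,101,800,300),np.hstack([c(b,345,235,130,98,400,300),c(b,240,150,90,68,400,300)])])[:,:,::-1])
E
```

```text
clock: 18.45
eef_pos: [0.6198, -0.1474, 0.1791]
eef_rot: [180.0, 0.0, 92.2]
wrist_force: [-1.9, -0.0, 5.4]
grip_width: 0.0256
gripper_force: 5.0
clock: 18.95
eef_pos: [0.6197, -0.1474, 0.1782]
eef_rot: [-180.0, 0.0, 92.2]
wrist_force: [0.3, -0.7, 0.0]
grip_width: 0.055
gripper_force: 0.0
clock: 19.95
eef_pos: [0.5436, -0.3151, 0.2993]
eef_rot: [-180.0, 0.2, 91.9]
wrist_force: [0.5, 0.5, -0.3]
grip_width: 0.055
gripper_force: 0.0
clock: 20.55
eef_pos: [0.4314, -0.455, 0.3089]
eef_rot: [179.9, -0.0, 92.1]
wrist_force: [0.7, 0.1, -0.1]
grip_width: 0.0548
gripper_force: 0.0
```

View pics/z10.png

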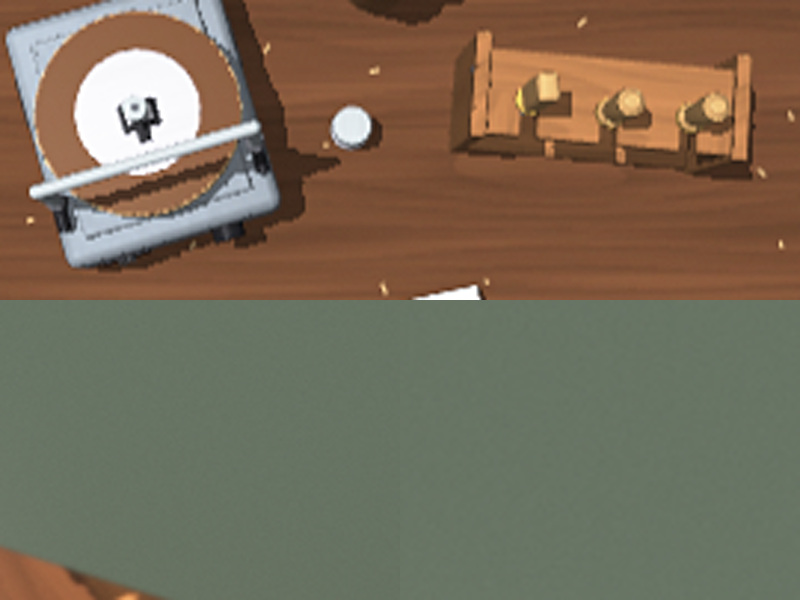

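The clip is on the spindle (crop 138,115). The fork is upright in its notch, with its handle top at about (414,180), the same pixel as at the start, and the gouges have not moved. The arm blocks the side view, but the top view is enough, so I'm handing in.

```bash
python3 -c "
from cell import ctrl, viewer, sensors, hand_in
print(hand_in())"
```

```text
the job is handed in; nothing more can be done
None
```

The job is handed in at about 20.7 s: the clip snapped home on the spindle (a further push stopped hard at 16 N), and the fork hangs upright and released in its own notch at its starting place. The final check was from the top view only, because the arm blocked the side camera.

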